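# Clamp a well plate in the guarded press

## Task

Get the well plate clamped in the bench press: push the plate along its lane, without lifting it, until it is fully home against the end stop. Then reach down through the window of the guard and press the clamp paddle all the way down to its stop, without touching the guard. The bottle, the jar and the tube box beside the press stay where they are.

Things in the scene. Friction and masses are not known exactly. Their poses are not given: they have to be found in the camera images.
- press: Fixed bench press, cream base 200 (x) by 430 mm (y -170 to 260), deck 30 mm above the bench. Origin on the bench under the centre of the plate's home place; z up. The lane runs along y between rails 8 mm high, inner faces at x = -44.3 and 44.3, y -165 to 70; open above and at the -y end. Housing 98 mm high from y = 135 on.
- end_stop (a point): Middle of the lane's end-stop face, on the deck, at y = +63.8 mm in the press's frame; the stop is 12 mm high. The plate travels in the press's +y direction until its +y end meets it.
- plate: White 24-well plate, a slab 85.5 (x) by 127.6 (y) by 20 mm, 60 to 130 g, loose on the deck between the rails (1.5 mm play each side), its y along the lane, 45 to 85 mm short of home. Origin: centre of its underside, 30 mm above the bench. Home: origin at y = 0 in the press's frame; its -y half then still lies outside the guard. Slides with about 1 N.
- guard: Fixed guard over the +y half of the home place: steel frame 128 (x) by 116 mm (y), bars 16 wide, 6 thick, top 104 mm above the bench, round a window 96 (x) by 84 mm (y); clear skirts, the -y one ending 62 mm above the bench so that the plate passes under. Axes as the press's; origin on the bench below the window's centre, 57 to 73 mm along y from the press's, x -8 to 8.
- window (a point): Centre of the guard's window, at the frame's top face, 104 mm above the bench; axes as the guard's.
- clamp_arm (a joint): Angle of the clamp arm, rad: 0 = fully raised, 0.22 = pressed fully down to its stop. It starts at 0 to 0.05. Held by friction only (about 3.5 N at the paddle to move it, no spring): it stays where it is left.
- paddle (a point): Centre of the top face of the clamp arm's black paddle, 44 (x) by 40 mm (y), 10 mm thick, seen in the window, within 12 mm of its middle. The steel arm runs from it along +y to a hinge 100 mm away in the housing. Top face about 88 mm above the bench when raised, 66 mm (level) when fully down.
- reagent_bottle: Amber bottle, diameter 50 mm, 98 mm high, standing loose beside the press. Origin at the centre of its underside.
- jar: Jar, diameter 64 mm, 75 mm high, standing loose beside the press. Origin at the centre of its underside.
- tube_box: Green tube box with a pale lid, 77 by 62 by 48 mm, standing loose beside the press. Origin at the centre of its underside.
Mind the look-alikes: they are no part of the job. Of the things that look like the plate, the middle-sized one is meant.

How it is judged (in metres and radians):
On the way, in this order (a step that is already met when the one before it is completed fails the run):
1. the plate is pushed home against the stop, the paddle not yet pressed (y of plate in the frame of press above -0.004 m and height (world z) of plate below 0.036 m and angle between plate's own z axis and vertical below 0.08 rad and value of joint clamp_arm below 0.12 rad), for 0.2 s.
2. the clamp paddle is pressed down through the window (value of joint clamp_arm above 0.198 rad and y of plate in the frame of press above -0.004 m and height (world z) of plate below 0.036 m and angle between plate's own z axis and vertical below 0.08 rad), for 0.2 s.
At the end, for the whole second after the job is handed in: The plate lies flat in the lane within 4 mm of the end stop and at rest, and the clamp arm is down past 0.198 of its 0.22 rad (paddle within about 2 mm of its lowest) (all of step 2 and linear speed of plate below 0.01 m/s); the robot touches nothing.
It fails at once if the guard is touched by the robot (contact force between any of the arm, the fingers and guard above 0.3 N).
It fails at once if the plate is lifted or tipped (more than 8 mm or 0.15 rad) (height (world z) of plate above 0.038 m or angle between plate's own z axis and vertical above 0.15 rad).
It fails at once if the reagent bottle is moved more than 15 mm (distance of reagent_bottle from where it was at the start of the episode above 0.015 m).
It fails at once if the jar is moved more than 15 mm (distance of jar from where it was at the start of the episode above 0.015 m).
It fails at once if the tube box is moved more than 15 mm (distance of tube_box from where it was at the start of the episode above 0.015 m).
It also fails if it takes over 48 s, if anything falls off the work surface, if the arm or the gripper's body presses on something with over 40 N, if the wrist force passes 120 N, or if a joint passes its speed limit or range.

## Robot

A 6-joint arm with a two-finger parallel gripper is mounted at the origin on the work surface. World frame = base frame: x ahead of the robot, y to its left, z up, the work surface at z = 0. Lengths are in m, angles in degrees, forces in N, time in s.
With the tool pointing down it reaches from about 0.35 to 0.875 m from the base axis. Payload 4.2 kg.
Tool frame: the origin (TCP) lies between the finger pads; the fingertips stand 25 mm ahead of it and the grasp point (between the pads) lies 6 mm ahead of it (r.tips_ahead is the distance from the TCP to the fingertips, in m); z points along the fingers, y is the direction in which the jaws open and shut (so a half turn about z gives the same grasp; the last joint's range is limited). The gripper opens to 87 mm and grips with 3 to 60 N. Pads are 19 mm wide; open, the fingers measure 117 mm over their backs; the gripper's body (75 mm by 190 mm) begins 51 mm behind the grasp point.
Start: joints at [80.592, 22.042, 0.453, 0, -68.411, -14.817], TCP at [0.256, 0.57, 0.248] pointing down, gripper open.
Joint ranges: [-179.83, 179.83], [-69.29, 118.12], [-61.27, 80.66], [-181.25, 117.63], [-171.15, -9.14], [-177.46, 177.46]. Speed limits (degrees/s): [159.86, 159.86, 180, 180, 180, 180].

## Interface

Orientations are given as a 3x3 rotation matrix whose columns are the frame's x, y, z axes.
In Python, from station import r, vision, finish_job gives the robot as it stands.
- The arm moves only by the shell command python3 -m jog 'ROWS'. ROWS is a JSON object of lists of equal length, an entry for each row: "rot": the turn, a rotation vector about the world's x, y, z in degrees, a list of three; "delta_pos": the shift along the world's x, y, z in mm, a list of three; "grip": the opening in per cent of the stroke, from 0 (shut) to 100 (fully open). A call has 1 to 10 rows; each row shifts and turns the commanded pose from where the row before left it; what a row does not reach is not made up. A row lasts 1/12 s, in which the tool goes at most 41.7 mm and 7.16 degrees, less where a joint would pass 70% of its speed; a pose out of reach is approached as far as the arm can. A call with a gripper value outside its range is refused whole. The fingers move at their own pace and stop on an object; the grip force is fixed at half the most. Time passes only in rows, so rows that do not move let the fingers close. It gives the time, the measured TCP pose, the force and the opening at its end, in the units of the state.
- r.sense(): the state, without advancing time (a new reading comes with each control period).
- vision.capture(name): name is "scene" or "top"; returns a dict with "frame" (384x512x3 uint8, red, green, blue), "K" (3x3 intrinsics, pixels), "xyz" and "orientation" of the camera in the world. Camera axes: x right, y up, looking along -z (the intrinsics and any distortion apply to the point x, -y, -z); pixel columns grow to the right and rows downward; lengths in m; the calibration is good to about 2 mm. A picture is of the moment at which its call begins. There is no depth.
- finish_job(): hands the job in, once; it reports no verdict.
The state is a dict: "time_s": time; "joints": joint angles; "joint_velocities": joint speeds; "effort": joint torques, N m; "tcp_pos": TCP position; "ee_rot": TCP orientation; "wrist_force": force on the tool from outside, world axes, zero at the start; "moment": the same for the moment, N m; "gripper_width": opening from 0.0 (shut) to 1.0 (fully open).
Only numpy, scipy, OpenCV 4.12 (cv2) and the standard library are available. Lean on these libraries where they do the work, as an engineer would, in place of code of your own. Each camera call takes 0.05 s, during which the arm holds its last target. There are 200 camera calls.

## Working session

There is one attempt and no reset: what is moved stays moved. The work goes in short steps, Python scripts to look and compute and a shell command to move; the robot and the scene stay as the last step left them, time stands still between calls to the robot, and variables do not carry over. Pictures are saved under pics/ and viewed, about 8 in all and at most 12, crops included, and the job is handed in when it is done.

```bash
mkdir -p pics; cat > h.py <<'E'
import numpy as np, cv2
from station import r, vision
def cap(n,f=None):
    c=vision.capture(n)
    if f: cv2.imwrite('pics/'+f,c['frame'][:,:,::-1])
    return c
def ray(c,u,v):
    d=np.linalg.inv(c['K'])@[u,v,1]; d=np.array([d[0],-d[1],-d[2]])
    return np.array(c['xyz']),np.array(c['orientation'])@d
def onz(c,u,v,z):
    o,d=ray(c,u,v); return o+d*(z-o[2])/d[2]
def proj(c,p):
    q=np.array(c['orientation']).T@(np.array(p)-c['xyz']); q=np.array(c['K'])@[q[0],-q[1],-q[2]]; return q[:2]/q[2]
E
python3 - <<'E'
from h import *
for n in('scene','top'):
    c=cap(n,n+'0.png'); print(c['K'],c['xyz'],c['orientation'],c.keys())
print(r.sense())
E
```

```text
[[405.17071487   0.         250.2745094 ]
 [  0.         405.17071487 187.6702515 ]
 [  0.           0.           1.        ]] [0.92325854 0.63676098 0.70003101] [[-0.89897547 -0.2738365   0.34184306]
 [ 0.4379093  -0.57771635  0.68882455]
 [ 0.00886302  0.76893263  0.63926838]] dict_keys(['frame', 'K', 'xyz', 'orientation'])
[[411.65839424   0.         254.06698625]
 [  0.         411.65839424 199.25707825]
 [  0.           0.           1.        ]] [ 0.38058929 -0.00441437  1.00228905] [[ 9.71414932e-03  9.76199684e-01 -2.16655979e-01]
 [-9.99951423e-01  9.84515472e-03 -4.74671950e-04]
 [ 1.66963702e-03  2.16650065e-01  9.76247900e-01]] dict_keys(['frame', 'K', 'xyz', 'orientation'])
{'time_s': 0.1, 'joints': array([ 8.05925201e+01,  2.20865560e+01,  3.89159553e-01, -2.41869000e-02,
       -6.84101551e+01, -1.48172024e+01]), 'joint_velocities': array([ 0.03546392, -0.08433785,  0.13904312,  0.08905073, -0.10398415,
        0.01582646]), 'effort': array([-4.38096486e-04, -3.91687953e+01,  1.87933981e+01,  4.23182666e+00,
        1.34373197e-02, -7.03951082e-05]), 'tcp_pos': array([0.2562306 , 0.56954601, 0.24658034]), 'ee_rot': array([[ 9.11879581e-01, -4.10457244e-01, -6.94065647e-04],
       [-4.10457818e-01, -9.11877834e-01, -1.78769165e-03],
       [ 1.00867909e-04,  1.91504418e-03, -9.99998161e-01]]), 'wrist_force': array([-0.06628348, -0.55414144, -0.62260795]), 'moment': array([-0.06185757, -0.03536662,  0.05443959]), 'gripper_width': 0.9969600569722651}
```

View pics/scene0.png

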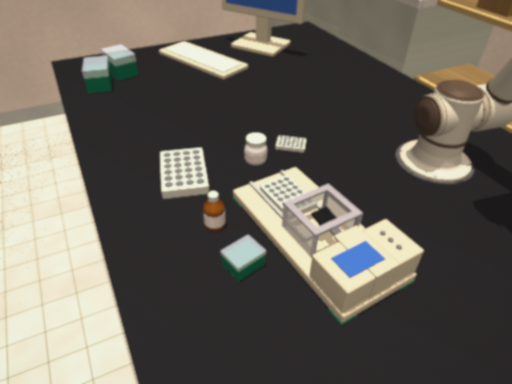

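View pics/top0.png

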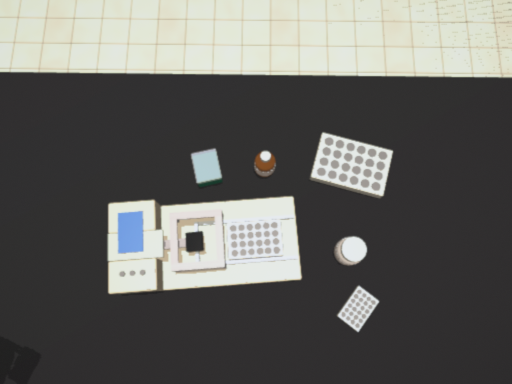

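The lane plate is at top (256,240). The look-alikes are the large one at top (352,165) and the small one at (358,308). The plate in the lane is the middle-sized one, so I'll check it in a close crop.

```bash
python3 - <<'E'
from h import *
im=cv2.imread('pics/top0.png')[192:297,152:307]
cv2.imwrite('pics/crop1.png',cv2.resize(im,None,fx=5,fy=5,interpolation=cv2.INTER_CUBIC))
E
```

```text
(no output)
```

View pics/crop1.png

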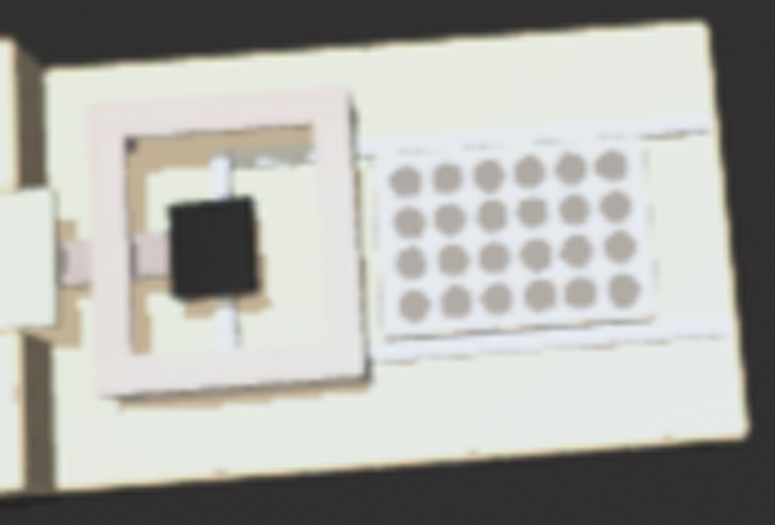

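The crop shows the 4x6 plate between the rails, with its well grid centred near crop (513,236). The guard frame is at left with the black paddle at crop (214,248). Next I'll compute the positions.

```bash
cat > m.py <<'E'
from h import *
c=cap('top')
def P(pts,z): return np.array([onz(c,152+(u+.5)/5-.5,192+(v+.5)/5-.5,z) for u,v in pts])*1000
base=P([(708,22),(748,437)],.03)
print('base',base.round(1),np.linalg.norm(base[1]-base[0]))
plate=P([(378,152),(640,140),(655,318),(385,337)],.05)
print('plate',plate.round(1),[np.linalg.norm(plate[i]-plate[(i+1)%4]).round(1) for i in range(4)],plate.mean(0))
w=P([(405,181),(612,165),(624,292),(414,305)],.05);print('wells mean',w.mean(0))
g=P([(90,103),(350,92),(368,375),(102,397)],.104)
print('guard',g.round(1),[np.linalg.norm(g[i]-g[(i+1)%4]).round(1) for i in range(4)],g.mean(0))
w=P([(125,138),(312,124),(325,350),(132,355)],.104);print('win',w.round(1),w.mean(0))
p=P([(170,204),(252,197),(257,292),(178,298)],.087);print('paddle',p.round(1),[np.linalg.norm(p[i]-p[(i+1)%4]).round(1) for i in range(4)],p.mean(0))
# fit base long edges by mask
hsv=cv2.cvtColor(c['frame'],cv2.COLOR_RGB2HSV)
m=(hsv[...,2]>120).astype(np.uint8)
for lo,hi in((200,290),):
  for s in(0,1):
    pts=[]
    for u in range(lo,hi,3):
        col=np.where(m[185:300,u])[0]+185
        pts.append(onz(c,u,col[0]-.5 if s==0 else col[-1]+.5,.03 if s==0 else .03)*1000)
    pts=np.array(pts); k=np.polyfit(pts[:,1],pts[:,0],1); print('edge',s,k,np.degrees(np.arctan(k[0])),np.std(pts[:,0]-np.polyval(k,pts[:,1])))
E
python3 m.py
```

```text
base [[ 605.4  -98.7   30. ]
 [ 408.  -115.1   30. ]] 198.12249872941925
plate [[536.8  58.4  50. ]
 [543.7 -64.3  50. ]
 [460.8 -70.9  50. ]
 [450.9  53.1  50. ]] [np.float64(122.9), np.float64(83.2), np.float64(124.4), np.float64(86.1)] [498.02521255  -5.90096459  50.        ]
wells mean [498.27548115  -5.54287715  50.        ]
guard [[548.6 183.2 104. ]
 [554.8  67.9 104. ]
 [430.6  56.8 104. ]
 [420.1 171.  104. ]] [np.float64(115.4), np.float64(124.7), np.float64(114.7), np.float64(129.1)] [488.50850148 119.73429927 104.        ]
win [[533.1 166.8 104. ]
 [540.2  84.4 104. ]
 [441.1  75.7 104. ]
 [438.1 159.  104. ]] [488.09395498 121.4750934  104.        ]
paddle [[506.2 148.4  87. ]
 [509.8 111.9  87. ]
 [467.4 108.1  87. ]
 [464.4 143.   87. ]] [np.float64(36.7), np.float64(42.5), np.float64(35.0), np.float64(42.2)] [486.93669808 127.8483986   87.        ]
edge 0 [-8.79112679e-02  5.98978629e+02] -5.024028633534202 0.7245331365328439
edge 1 [-8.64841453e-02  3.97361090e+02] -4.942877572859028 0.654166389429163
```

```bash
python3 -m jog '{"rot":[[0,0,-6.1],[0,0,-6.1],[0,0,-6.1],[0,0,-6.1],[0,0,-6.1],[0,0,-6.1],[0,0,-6.1],[0,0,-6.1],[0,0,-6],[0,0,-6]],"delta_pos":[[12.5,-33.7,0],[12.5,-33.7,0],[12.5,-33.7,0],[12.5,-33.7,0],[12.5,-33.7,0],[12.5,-33.7,0],[12.5,-33.7,0],[12.5,-33.7,0],[12.5,-33.7,0],[12.5,-33.7,0]],"grip":[0,0,0,0,0,0,0,0,0,0]}' && python3 -m jog '{"rot":[[0,0,0],[0,0,0],[0,0,0],[0,0,0],[0,0,0],[0,0,0],[0,0,0],[0,0,0],[0,0,0],[0,0,0]],"delta_pos":[[12.5,-33.7,0],[12.5,-33.7,0],[12.5,-33.7,0],[12.5,-33.7,0],[12.5,-33.7,0],[12.5,-33.7,0],[12.5,-33.7,0],[12.5,-33.7,0],[12.5,-33.7,0],[12.5,-33.7,0]],"grip":[0,0,0,0,0,0,0,0,0,0]}' && python3 -m jog '{"rot":[[0,0,0],[0,0,0],[0,0,0],[0,0,0]],"delta_pos":[[0,0,-30],[0,0,-30],[0,0,-30],[0,0,-30]],"grip":[0,0,0,0]}'
```

```text
time_s: 0.98
tcp_pos: [0.3814, 0.2311, 0.2475]
ee_rot: [[0.082, -0.997, -0.0], [-0.997, -0.082, 0.0], [-0.0, 0.0, -1.0]]
wrist_force: [0.5, 0.1, -0.3]
gripper_width: 0.328
time_s: 1.82
tcp_pos: [0.5065, -0.1059, 0.2474]
ee_rot: [[0.087, -0.996, -0.0], [-0.996, -0.087, 0.0], [-0.0, 0.0, -1.0]]
wrist_force: [-0.2, 0.3, -0.2]
gripper_width: 0.001
time_s: 2.15
tcp_pos: [0.5061, -0.1046, 0.1263]
ee_rot: [[0.086, -0.996, 0.0], [-0.996, -0.086, 0.0], [-0.0, -0.0, -1.0]]
wrist_force: [-0.6, -0.6, 0.6]
gripper_width: 0.002
```

```bash
python3 -m jog '{"rot":[[0,0,0],[0,0,0],[0,0,0],[0,0,0],[0,0,0],[0,0,0]],"delta_pos":[[0,0,-16],[0,0,-16],[0,0,-16],[0,0,-16],[0,0,0],[0,0,0]],"grip":[0,0,0,0,0,0]}'; python3 - <<'E'
from h import *
im=cap('scene')['frame'][120:260,200:400,::-1]
cv2.imwrite('pics/s1.png',cv2.resize(im,None,fx=4,fy=4,interpolation=cv2.INTER_CUBIC))
E
```

```text
time_s: 2.65
tcp_pos: [0.5059, -0.1041, 0.063]
ee_rot: [[0.087, -0.996, -0.002], [-0.996, -0.087, -0.0], [0.0, 0.002, -1.0]]
wrist_force: [0.3, -0.1, 1.6]
gripper_width: 0.008
```

View pics/s1.png

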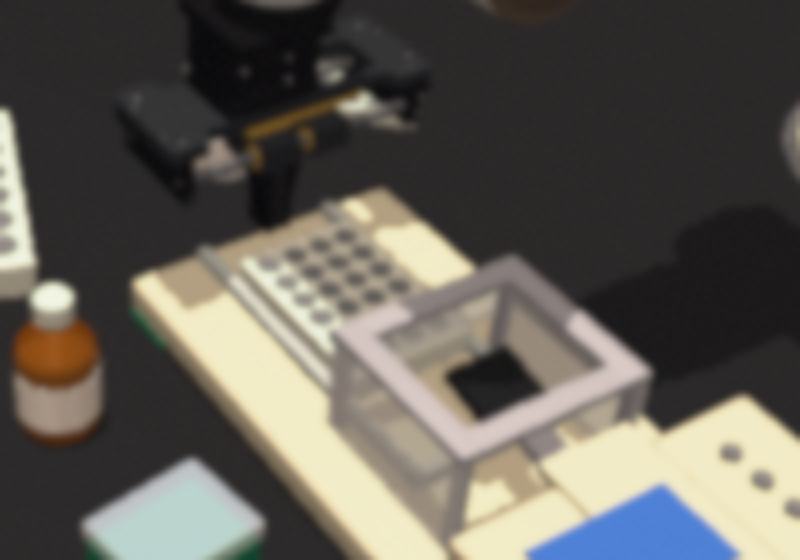

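```bash
python3 -m jog '{"rot":[[0,0,0],[0,0,0],[0,0,0],[0,0,0],[0,0,0],[0,0,0],[0,0,0],[0,0,0],[0,0,0],[0,0,0]],"delta_pos":[[-0.7,8,0],[-0.7,8,0],[-0.7,8,0],[-0.7,8,0],[-0.7,8,0],[-0.7,8,0],[-0.7,8,0],[-0.7,8,0],[-0.7,8,0],[-0.7,8,0]],"grip":[0,0,0,0,0,0,0,0,0,0]}';
python3 -m jog '{"rot":[[0,0,0],[0,0,0],[0,0,0]],"delta_pos":[[-0.4,4,0],[0,0,0],[0,0,0]],"grip":[0,0,0]}'
python3 -m jog '{"rot":[[0,0,0],[0,0,0],[0,0,0]],"delta_pos":[[-0.3,4,0],[0,0,0],[0,0,0]],"grip":[0,0,0]}'
```

```text
time_s: 3.53
tcp_pos: [0.4993, -0.0232, 0.0635]
ee_rot: [[0.087, -0.996, -0.0], [-0.996, -0.087, -0.0], [0.0, 0.0, -1.0]]
wrist_force: [0.9, -0.7, 0.0]
gripper_width: 0.004
time_s: 3.78
tcp_pos: [0.499, -0.0197, 0.0635]
ee_rot: [[0.087, -0.996, -0.0], [-0.996, -0.087, 0.0], [-0.0, 0.0, -1.0]]
wrist_force: [0.1, -0.1, 0.1]
gripper_width: 0.003
time_s: 4.03
tcp_pos: [0.4987, -0.0161, 0.0635]
ee_rot: [[0.087, -0.996, -0.0], [-0.996, -0.087, -0.0], [-0.0, 0.0, -1.0]]
wrist_force: [0.3, -0.5, 0.3]
gripper_width: 0.003
```

```bash
for i in 1 2 3; do python3 -m jog '{"rot":[[0,0,0],[0,0,0],[0,0,0]],"delta_pos":[[-0.2,2,0],[0,0,0],[0,0,0]],"grip":[0,0,0]}' | grep -E 'tcp|force'; done
```

```text
tcp_pos: [0.4985, -0.0141, 0.0635]
wrist_force: [0.2, 0.3, -0.7]
tcp_pos: [0.4985, -0.0129, 0.0637]
wrist_force: [2.0, -5.5, 0.1]
tcp_pos: [0.4984, -0.0126, 0.0639]
wrist_force: [3.4, -12.9, 0.2]
```

The force rose to 13 N within 2 mm of the predicted home position. I'll back off, lift clear and check.

```bash
python3 -m jog '{"rot":[[0,0,0],[0,0,0],[0,0,0],[0,0,0],[0,0,0],[0,0,0],[0,0,0],[0,0,0]],"delta_pos":[[1,-10,0],[1,-12,0],[1,-12,0],[0,0,30],[0,0,30],[0,0,30],[0,0,0],[0,0,0]],"grip":[0,0,0,0,0,0,0,0]}' ; python3 -m jog '{"rot":[[0,0,0],[0,0,0],[0,0,0],[0,0,0],[0,0,0]],"delta_pos":[[0,-40,0],[0,-40,0],[0,-40,0],[0,-40,0],[0,0,0]],"grip":[0,0,0,0,0]}' ; python3 - <<'E'
from h import *
c=cap('top','t1.png'); d=np.array([-.0869,.9962,0]);ex=np.array([.9962,.0869,0])
im=c['frame'][192:297,152:307,::-1]
cv2.imwrite('pics/crop2.png',cv2.resize(im,None,fx=5,fy=5,interpolation=cv2.INTER_CUBIC))
E
```

```text
time_s: 5.45
tcp_pos: [0.5022, -0.0443, 0.1554]
ee_rot: [[0.086, -0.996, 0.005], [-0.996, -0.086, 0.001], [-0.001, -0.005, -1.0]]
wrist_force: [0.5, -0.6, -1.1]
gripper_width: 0.002
time_s: 5.87
tcp_pos: [0.4999, -0.2094, 0.1518]
ee_rot: [[0.08, -0.997, -0.003], [-0.997, -0.08, -0.0], [0.0, 0.003, -1.0]]
wrist_force: [0.4, 0.7, 0.7]
gripper_width: -0.0
```

View pics/crop2.png

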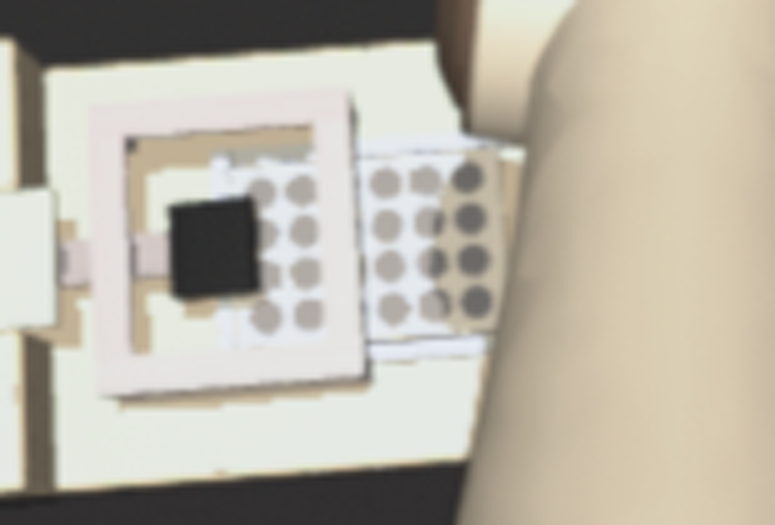

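```bash
python3 - <<'E'
from h import *
c=cap('top')
f=lambda u,v:onz(c,152+(u+.5)/5-.5,192+(v+.5)/5-.5,.05)*1000
for a,b in(((612,165),(467,178)),((624,292),(477,301))): print(np.linalg.norm(f(*a)-f(*b)))
E
python3 -m jog '{"rot":[[0,0,0],[0,0,0],[0,0,0],[0,0,0],[0,0,0],[0,0,0],[0,0,0],[0,0,0],[0,0,0],[0,0,0]],"delta_pos":[[0,0,30],[0,0,20],[-1.5,37,0],[-1.5,37,0],[-1.5,37,0],[-1.5,37,0],[-1.5,37,0],[-1.5,37,0],[-1.5,37,0],[-1.5,37,0]],"grip":[0,0,0,0,0,0,0,0,0,0]}' ; python3 -m jog '{"rot":[[0,0,0],[0,0,0],[0,0,0],[0,0,0],[0,0,0]],"delta_pos":[[0,30,0],[0,0,0],[0,0,0],[0,0,0],[0,0,0]],"grip":[0,0,0,0,0]}'
```

```text
68.04413070417782
67.92630595806344
time_s: 6.8
tcp_pos: [0.4876, 0.0947, 0.2029]
ee_rot: [[0.089, -0.996, -0.001], [-0.996, -0.089, -0.0], [0.0, 0.001, -1.0]]
wrist_force: [0.8, 0.4, -0.3]
gripper_width: 0.007
time_s: 7.22
tcp_pos: [0.4885, 0.1215, 0.2031]
ee_rot: [[0.087, -0.996, -0.001], [-0.996, -0.087, -0.0], [0.0, 0.001, -1.0]]
wrist_force: [0.2, 0.7, -0.0]
gripper_width: 0.006
```

```bash
python3 -m jog '{"rot":[[0,0,0],[0,0,0],[0,0,0],[0,0,0],[0,0,0]],"delta_pos":[[-0.5,2,-21],[-0.5,1,-21],[0,0,-20],[0,0,0],[0,0,0]],"grip":[0,0,0,0,0]}'; python3 - <<'E'
from h import *
im=cap('scene')['frame'][130:270,220:420,::-1]
cv2.imwrite('pics/s2.png',cv2.resize(im,None,fx=4,fy=4,interpolation=cv2.INTER_CUBIC))
E
```

```text
time_s: 7.63
tcp_pos: [0.4878, 0.1238, 0.1411]
ee_rot: [[0.085, -0.996, -0.002], [-0.996, -0.085, -0.002], [0.001, 0.002, -1.0]]
wrist_force: [0.7, -0.3, 0.4]
gripper_width: 0.006
```

View pics/s2.png

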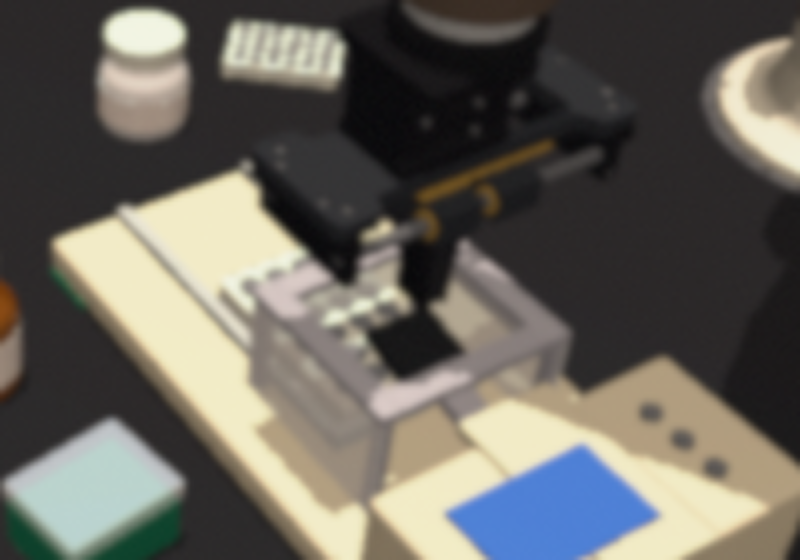

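Tip is at about crop (430,312), above the paddle centred near (415,342), and clear of the frame. I'll check the tip's position over the paddle with the scene camera before descending.

```bash
python3 - <<'E'
from h import *
c=cap('scene')
for n,p in dict(tip=(.4878,.1238,.116),pad=(.487,.1278,.087),foot=(.4878,.1238,.087),win=(.4882,.1206,.104),b1=(.5078+.08,.13,.186)).items():
    print(n,((proj(c,p)-[220,130])*4).round())
E
```

```text
tip [420. 293.]
pad [419. 336.]
foot [414. 332.]
win [414. 306.]
b1 [275. 252.]
```

```bash
for i in 1 2 ; do python3 -m jog '{"rot":[[0,0,0],[0,0,0],[0,0,0],[0,0,0]],"delta_pos":[[0,0,-6],[0,0,-6],[0,0,0],[0,0,0]],"grip":[0,0,0,0]}' | grep -E 'tcp|force'; done;  for i in 1 2 3 ; do python3 -m jog '{"rot":[[0,0,0],[0,0,0],[0,0,0],[0,0,0]],"delta_pos":[[0,0,-4],[0,0,-3],[0,0,0],[0,0,0]],"grip":[0,0,0,0]}' | grep -E 'tcp|force'; done
```

```text
tcp_pos: [0.4879, 0.1248, 0.1294]
wrist_force: [-0.0, 0.4, -0.3]
tcp_pos: [0.4878, 0.1248, 0.117]
wrist_force: [-0.2, 0.1, 0.6]
tcp_pos: [0.4882, 0.125, 0.1104]
wrist_force: [-0.1, 0.1, 1.4]
tcp_pos: [0.4879, 0.125, 0.1031]
wrist_force: [-0.1, 0.6, -0.0]
tcp_pos: [0.4878, 0.1249, 0.096]
wrist_force: [0.0, 0.2, 0.4]
```

```bash
for i in 1 2 3 4; do python3 -m jog '{"rot":[[0,0,0],[0,0,0]],"delta_pos":[[0,0,-1.5],[0,0,0]],"grip":[0,0]}' | grep -E 'tcp|force'; done;python3 - <<'E'
from h import *
im=cap('scene')['frame'][130:270,220:420,::-1]
cv2.imwrite('pics/s3.png',cv2.resize(im,None,fx=4,fy=4,interpolation=cv2.INTER_CUBIC))
E
```

```text
tcp_pos: [0.4879, 0.1249, 0.0948]
wrist_force: [0.0, -0.4, 0.2]
tcp_pos: [0.4879, 0.1249, 0.0934]
wrist_force: [-0.1, 0.2, 0.7]
tcp_pos: [0.488, 0.1248, 0.0919]
wrist_force: [-1.5, -0.1, 0.0]
tcp_pos: [0.4881, 0.1249, 0.0913]
wrist_force: [-3.1, -0.5, 7.3]
```

View pics/s3.png

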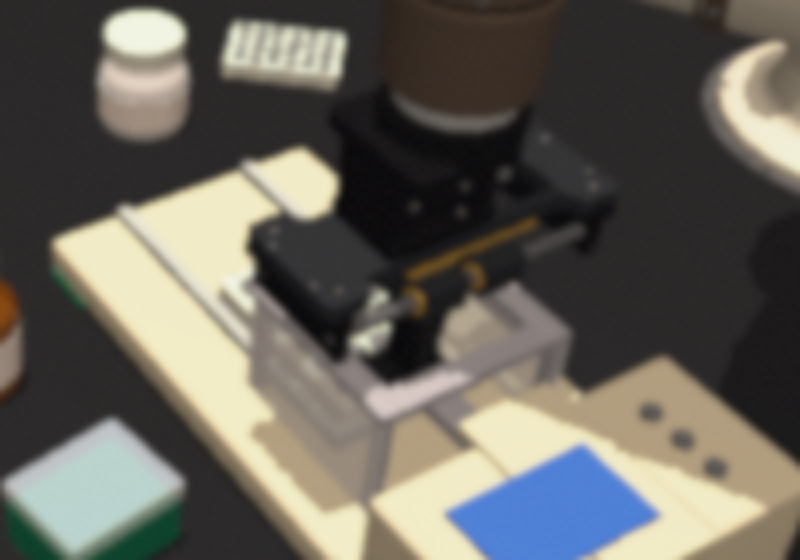

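The press stopped at tip height 66 mm with 7 N, which matches the given stop. I'll press slightly more, then lift out.

```bash
python3 -m jog '{"rot":[[0,0,0],[0,0,0],[0,0,0],[0,0,0]],"delta_pos":[[0,0,-1],[0,0,0],[0,0,0],[0,0,0]],"grip":[0,0,0,0]}' | grep -E 'tcp|force'; python3 -m jog '{"rot":[[0,0,0],[0,0,0],[0,0,0],[0,0,0],[0,0,0],[0,0,0],[0,0,0],[0,0,0],[0,0,0],[0,0,0]],"delta_pos":[[0,0,4],[0,0,10],[0,0,10],[0,0,15],[0,0,25],[0,0,30],[0,0,30],[0,0,0],[0,0,0],[0,0,0]],"grip":[0,0,0,0,0,0,0,0,0,0]}'; python3 -m jog '{"rot":[[0,0,0],[0,0,0],[0,0,0],[0,0,0],[0,0,0],[0,0,0],[0,0,0],[0,0,0],[0,0,0],[0,0,0]],"delta_pos":[[-5,35,8],[-10,35,8],[-10,35,8],[-10,35,8],[-10,35,0],[-10,35,0],[-10,35,0],[-10,35,0],[0,0,0],[0,0,0]],"grip":[0,0,0,0,0,0,0,0,0,0]}'; python3 - <<'E'
from h import *
a=cap('top','t3.png')['frame'][170:310,100:320,::-1]
b=cap('scene','s4.png')['frame'][120:290,190:430,::-1]
b=b[:140,:220]
cv2.imwrite('pics/fin.png',cv2.resize(np.vstack([a,b]),None,fx=2.1,fy=2.1,interpolation=cv2.INTER_CUBIC))
E
```

```text
tcp_pos: [0.4881, 0.1249, 0.0912]
wrist_force: [-5.3, -1.2, 13.8]
time_s: 11.28
tcp_pos: [0.4876, 0.1249, 0.2129]
ee_rot: [[0.086, -0.996, -0.001], [-0.996, -0.086, 0.0], [-0.0, 0.001, -1.0]]
wrist_force: [-0.4, -0.3, -0.3]
gripper_width: 0.004
time_s: 12.12
tcp_pos: [0.4119, 0.4061, 0.243]
ee_rot: [[0.089, -0.996, -0.003], [-0.996, -0.089, -0.003], [0.003, 0.003, -1.0]]
wrist_force: [-1.1, -0.4, -0.5]
gripper_width: 0.01
```

View pics/fin.png

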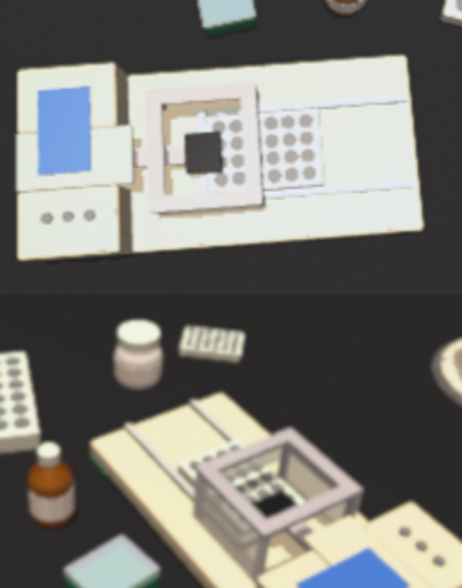

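The plate is home under the guard, the paddle is lower, and the bottle, jar and box have not visibly moved. One numeric check of paddle height and plate position remains.

```bash
python3 - <<'E'
from h import *
def cen(f,p):
    g=cv2.imread('pics/'+f); m=(g.max(2)<70).astype(np.uint8)
    n,l,s,c=cv2.connectedComponentsWithStats(m); q=[i for i in range(1,n) if 40<s[i,4]<1500]
    i=min(q,key=lambda i:np.hypot(*(c[i]-p))); print(f,c[i],s[i]); return c[i]
ct,cs=cap('top'),cap('scene')
for ft,fs in(('top0.png','scene0.png'),('t3.png','s4.png')):
    a,b=ray(ct,*cen(ft,(195,242))),ray(cs,*cen(fs,(322,214)))
    t=np.linalg.lstsq(np.c_[a[1],-b[1]],b[0]-a[0],rcond=None)[0]
    print(((a[0]+a[1]*t[0])*1e3).round(1),((b[0]+b[1]*t[1])*1e3).round(1))
O=np.array([492.2,62.5]);d=np.array([-.0869,.9962])
# plate -y end corners in fin picture
for u,v in((320,108),(325,185)): print('plate -y end y:',(onz(ct,100+u/2.1,170+v/2.1,.05)[:2]*1e3-O)@d)
E
```

```text
top0.png [194.39298246 241.39649123] [186 232  17  19 285]
scene0.png [322.86635945 215.12442396] [312 207  23  17 217]
[486.7 128.5  83. ] [490.  125.8  83. ]Traceback (most recent call last):
  File "<stdin>", line 8, in <module>
  File "<stdin>", line 5, in cen
ValueError: min() iterable argument is empty
```

```bash
python3 - <<'E'
from h import *
ct,cs=cap('top'),cap('scene')
def cen(f,p):
    g=cv2.imread('pics/'+f).max(2)[p[1]-22:p[1]+22,p[0]-22:p[0]+22]
    n,l,s,c=cv2.connectedComponentsWithStats((g<75).astype(np.uint8)); i=1+np.argmax(s[1:,4]); print(f,s[i]); return c[i]+np.array(p)-22
a,b=ray(ct,*cen('t3.png',(196,242))),ray(cs,*cen('s4.png',(321,218)))
t=np.linalg.lstsq(np.c_[a[1],-b[1]],b[0]-a[0],rcond=None)[0]
print(((a[0]+a[1]*t[0])*1e3).round(1),((b[0]+b[1]*t[1])*1e3).round(1))
O=np.array([492.2,62.5]);d=np.array([-.0869,.9962])
for u,v in((320,108),(325,185)): print('plate -y end y:',(onz(ct,100+u/2.1,170+v/2.1,.05)[:2]*1e3-O)@d)
E
```

```text
t3.png [ 15  14  16  18 186]
s4.png [ 13  18  17  11 107]
[489.4 128.8  70.5] [494.3 124.8  70.4]
plate -y end y: -66.82252763615367
plate -y end y: -65.76763147321695
```

Plate y reads about -2.5 mm with about 2 mm uncertainty, against a limit of -4 mm. I'll check the plate against the stop face directly, before and after.

```bash
python3 - <<'E'
from h import *
a=cv2.imread('pics/top0.png')[212:272,180:230];b=cv2.imread('pics/t3.png')[212:272,180:230]
cv2.imwrite('pics/st.png',cv2.resize(np.hstack([a,b]),None,fx=8,fy=8,interpolation=cv2.INTER_CUBIC))
c=cap('top');O=np.array([492.2,62.5]);d=np.array([-.0869,.9962])
im=cv2.imread('pics/t3.png').astype(int)
for y in(63.8,):
  for x in(-30,30):
    p=np.r_[(O+y*d+x*np.array([.9962,.0869]))/1e3,.042]; print('predicted stop face px in left tile',((proj(c,p)-[180,212]+.5)*8).round())
for v in(222,250,255,262):print(v,im[v,188:212,0],im[v,188:212,2])
E
```

```text
predicted stop face px in left tile [152. 359.]
predicted stop face px in left tile [142. 154.]
222 [148 148 148 148 148 152 161 167 167 158 152 160 161 162 162 163 164 164
 163 162 161 161 161 161] [192 193 192 192 192 189 184 181 179 171 166 175 176 176 177 177 177 176
 175 176 174 174 174 174]
250 [142  82  69  69  70  71  70  71  72  71  72  72  71  70  70  70  68  96
 187 233 237 238 237 235] [150  86  73  73  74  75  74  75  75  75  76  76  74  73  74  73  71  97
 177 224 228 229 229 227]
255 [225 225 223 222 222 221 223 232 239 239 232 229 236 222 180 166 166 165
 165 171 205 230 220 174] [229 230 229 228 228 228 228 229 229 229 227 226 228 218 189 178 177 177
 177 180 202 222 214 183]
262 [226 226 226 226 226 227 227 227 228 229 227 227 227 227 226 226 225 226
 226 226 226 226 226 226] [229 229 229 229 229 229 229 229 229 230 229 229 229 229 229 229 229 229
 230 230 229 230 229 229]
```

View pics/st.png

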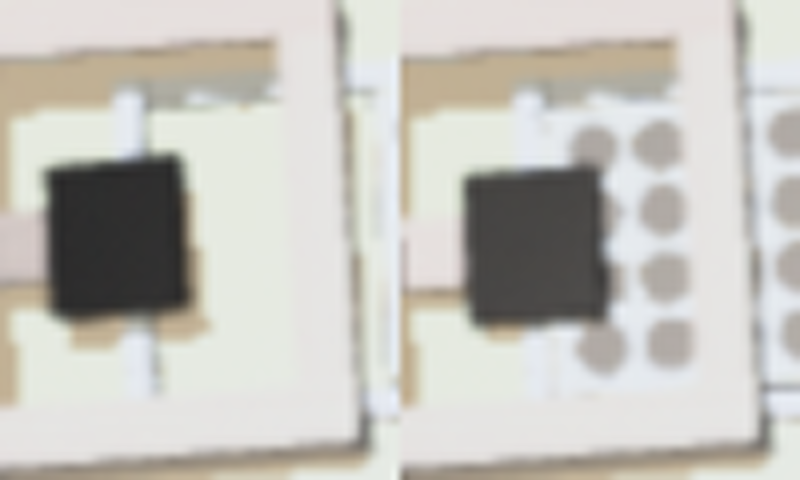

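Picture 8: stop face at tile x of about 150, as predicted. The plate now abuts it with no deck showing between, and the paddle is lower and lit as level. Handing in.

```bash
python3 -c "
from station import finish_job
print(finish_job())"
```

```text
the job is handed in; nothing more can be done
None
```

The plate is pushed home and the clamp paddle is pressed down to its stop. I handed the job in with the arm clear of everything, at about 12 s of robot time out of the 48 s allowed. No verdict is reported, so the result rests on these checks.

**Plate:** I pushed the middle-sized plate (the one in the lane) with closed fingertips until the force rose to 13 N. It travelled about 68 mm in the images, which is what I had measured as needed. The last crop shows no deck between plate and stop. The plate's -y edge read 2–3 mm short of home, with about 2 mm uncertainty. That is within the 4 mm limit, but it is the weakest of the checks.

**Clamp:** The paddle stopped with the fingertips 66 mm above the bench at 14 N, matching its stated lowest height. Triangulating the paddle from the two cameras afterwards gave about 70 mm. The guard partly hides the paddle in one view, so I trust the contact reading more. While I was pressing, the sideways force reached about 5 N. I put that down to friction at the paddle; by the measured poses the fingers were more than 20 mm from the guard.

**Bottle, jar and tube box:** All three looked unmoved in the last pictures; I did not measure them.

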